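# Fit the long plunger into the hardness tester

## Robot

A 6-joint arm with a two-finger parallel gripper is mounted at the origin on a cart in front of the work surface, level with it; the furniture and walls round the work are solid. World frame = base frame: x ahead of the robot, y to its left, z up, the work surface at z = 0. Lengths are in m, angles in rad, forces in N, time in s.
With the tool pointing down it reaches from about 0.275 to 0.825 m from the base axis. Payload 5.2 kg.
Tool frame: the origin (TCP) lies midway between the tips of the shut fingers; the grasp point (between the pads) lies env.grip_point_offset behind it (env.grip_point_offset is the distance from the TCP to the grasp point, in m); z points along the fingers, y is the line along which they close (so a half turn about z gives the same grasp; the last joint's range is limited). The gripper opens to 93 mm and grips with 3 to 60 N. Pads are 15 mm wide; open, the fingers measure 128 mm over their backs; the gripper's body (75 mm by 188 mm) begins 65 mm behind the grasp point.
Start: joints at [1.102, 0.259, 1.535, -0, 1.348, -0.203], TCP at [0.144, 0.531, 0.219] pointing down, gripper open.
Joint ranges: [-3.14, 3.14], [-0.91, 2.08], [0.19, 2.58], [-1.22, 4.36], [0.22, 2.71], [-3.12, 3.12]. Speed limits (rad/s): [2.57, 2.57, 3.14, 3.14, 3.14, 3.14].

## Interface

Orientations are given as a rotation vector (axis times angle).
In Python, from bench import sense, imaging, job, outline_of, env gives the robot as it stands. The module is installed in compiled form; this text tells all that it offers.
- The arm moves only by the tool servo_tool, never from a script. Its argument "targets" is text: rows parted by semicolons, each of 7 numbers parted by spaces: the opening, from -1 (shut) to 1 (fully open), then the shift along the tool's x, y, z in units of 40 mm (1.0 is 40 mm), then the turn, a rotation vector about the tool's x, y, z in units of 5 degrees (1.0 is 5 degrees). A call has 1 to 20 rows; each row shifts and turns the commanded pose from where the row before left it, along the tool's axes as they then stand; what a row does not reach is not made up. A row lasts 1/12 s, in which the tool goes at most 41.7 mm and 7.16 degrees, less where a joint would pass 70% of its speed; a pose out of reach is approached as far as the arm can. A call is refused whole if a number of a shift passes 1 or a number of a turn 1, either way. A call with a gripper value outside its range is refused whole. The fingers move at their own pace and stop on an object; "squeeze" is the grip in N (left out, the last holds). Time passes only in rows, so rows that do not move let the fingers close. It gives the time, the measured TCP pose, the force, the opening and the grip force at its end, in the units of the state.
- sense(): the state, without advancing time (a new reading comes with each control period).
- imaging.camera(name): name is "side" or "top"; returns a dict with "color" (400x640x3 uint8, red, green, blue), "range_z" (400x640 float32, m along the optical axis (not along the pixel's ray), 0 where there is no reading), "vertical_fov" (degrees; the focal length in pixels is half the picture's height over the tangent of half this angle, whatever the lens; pixels are square), "cx", "cy" (the principal point, pixels), "R" (3x3) and "t" (3): a world point X has camera coordinates R X + t. Camera axes: x right, y down, z forward; pixel columns grow to the right and rows downward; lengths in m; the calibration is good to about 2 mm. A picture is of the moment at which its call begins.
- job.job_done(): hands the job in; it is judged then, once.
Trained networks look in a picture, given as the dict that the camera call returned (one of the last four; its "shot" number tells which), for a name from the list of things; names that differ only in an ending like _2 or _b are one class to them, and where a whole thing is asked for, a point or a joint stands for the part that bears it (a point fixed in the world has none). Each returns a list of dicts, best first, with "conf" (0 to 1); they miss things now and then, are a little off and sometimes report something else, mostly with a low value. They report only what shows in the picture. A call takes as long as a camera call.
- outline_of(picture, name): "mask" (400x640 bool, what is visible of it) and "point" ([row, column] in pixels, amid what is visible of it).
The state is a dict: "t": time; "joint_pos": joint angles; "joint_velocities": joint speeds; "joint_efforts": joint torques, N m; "tcp_pos": TCP position; "tcp_rot": TCP orientation; "ft_force": force on the tool from outside, world axes, zero at the start; "ft_torque": the same for the moment, N m; "gripper_width": opening from 0.0 (shut) to 1.0 (fully open); "grasp_force": force on a finger pad.
Only numpy, scipy, OpenCV 4.12 (cv2) and the standard library are available. Lean on these libraries where they do the work, as an engineer would, in place of code of your own. Each camera call takes 0.05 s, during which the arm holds its last target. There are 200 camera calls.

## Task

Get the plunger hardness tester ready for the next food sample. First clear the last reading: take the stylus from the tool stand, press the sunken reset button on the tester's console all the way down with its point, and put the stylus back upright into a hole of the stand and let go of it. Then take the long plunger from the stand, thread it nose down through the upper and then the lower guide bushing until its whole pointed nose shows below the lower one, and finish while still holding it there, hanging clear of the sample plate, so that I can tighten the clamp screw; leave the short plunger in the stand and the other things where they are.

Things in the scene. Friction and masses are not known exactly. Their poses are not given: they have to be found in the camera images.
- tester: the hardness tester, fixed: white base 190 x 110 mm, 18 mm high; on its front part a grey console 60 x 100 mm, 46 mm high, with a dark display; behind, a 22 mm steel column, 150 mm high, carries two white arms with brass-lined bushings one above the other. Origin: middle of the underside; x points from console to column, z up. Column at x = 70 mm, guide axis 18, console centre -60
- upper_guide (a point): centre of the mouth (top) of the upper guide bushing, 140 mm above the table. The bushing is 18 mm high; its bore of 12.4 mm diameter widens over the top 7 mm into a brass funnel 28 mm across (32 mm outside). The clamp screw sticks out 34 mm on the -y side, 12 mm below the mouth
- lower_guide (a point): centre of the mouth (top) of the lower guide bushing, 84 mm above the table and straight below the upper one; same shape, so its underside is 66 mm above the table
- sample_plate (a point): centre of the top of the round sample plate (64 mm), 22 mm above the table, straight below both guides
- reset_top (a point): centre of the top of the white reset button, 11 mm across, sunk 6 mm below the console's flat top in a round well 13 mm across, on the -y side of the display; at rest 40 mm above the table. A spring pushes it up
- reset_button (a joint): how far the reset button is pressed down, m: 0 at rest, 0.004 fully down, which takes 4 N (the first 1.2 N before it moves)
- stand: tool stand, fixed: white block 180 x 50 x 58 mm on a grey foot 190 x 60 mm, with three like upright holes of 12 mm diameter, 52 mm deep, in a row along its x axis, 60 mm apart. Origin at the middle of the underside, z up. Long plunger, short plunger and stylus stand loosely in the three holes, in any order
- stand_hole0 (a point): centre of the mouth of the hole at x = -60 mm of the stand
- stand_hole1 (a point): centre of the mouth of the middle hole
- stand_hole2 (a point): centre of the mouth of the hole at x = +60 mm of the stand
- stylus: stylus, 122 mm long, 40 g: point 5.6 mm thick and 16 mm long with a blunt end, then a 10 mm steel shaft up to 64 mm, then a black round handle 14 mm thick from 64 to 122 mm. Origin at the point's end, z towards the handle; stands point down in the stand, its point on the floor of the hole 6 mm above the table
- stylus_tip (a point): end of the stylus' point (its origin)
- stylus_grip (a point): place to grip the stylus: on its axis, 98 mm above the point's end
- plunger: the long plunger, steel, 160 mm long, 150 g: conical nose 10 mm long (4 mm to 10 mm thick), 10 mm round shaft up to 120 mm, flange 23 mm wide and 4 mm thick, then a dark grooved round head 18 mm thick and 36 mm high. Origin at the nose's end, z towards the head; stands nose down in the stand, its flange 126 mm above the table
- plunger_tip (a point): end of the long plunger's nose (its origin)
- plunger_head (a point): middle of the long plunger's head, on its axis 142 mm above the nose's end
- short_plunger: the short plunger, alike but its shaft is only 76 mm long (116 mm in all, flange 82 mm above the table); stays in the stand
- dropper_white: brown dropper bottle with a white cap, 25 mm across, 74 mm high, loose, on the -y side of the tester; a bystander
- dropper_red: white dropper bottle with a red cap, 25 mm across, 74 mm high, loose, on the -y side of the tester; a bystander
- cassette_1: flat white test cassette 70 x 22 x 6 mm, loose, in front of the tester; a bystander
- cassette_2: another such cassette, near the front edge; a bystander
- marker: black marker pen 134 mm long lying near the front edge; a bystander

How it is judged:
By the outcome, as a careful person would: the job done as asked, in the order asked, and still so for the second after the job is handed in, while the arm keeps its last pose, push and grip.
It also fails if it takes over 64 s, if anything falls off the work surface, if the arm or the gripper's body presses on something with over 40 N, if the wrist force passes 120 N, or if a joint passes its speed limit or range.

## Working session

There is one attempt and no reset: what is moved stays moved. The work goes in short steps, Python scripts to look and compute and a tool call to move; the robot and the scene stay as the last step left them, time stands still between calls to the robot, and variables do not carry over. Pictures are saved under pics/ and viewed, at most 10 in all, crops included, and the job is handed in when it is done.

Besides the shell and the picture viewer there is one more tool, called after "Emit:" by a JSON object that holds its "api" and its "payload", one argument or row to a line. servo_tool: Moves the arm, as the interface text tells. Its arguments: {"type":"object","properties":{"targets":{"type":"string"},"squeeze":{"type":"number"}},"required":["targets"]}

```bash
mkdir -p pics; cat > h.py <<'E'
import numpy as np, cv2
from scipy.spatial.transform import Rotation as Ro
from bench import sense, imaging, job, outline_of, env
def cloud(p):
    f=200/np.tan(np.radians(p["vertical_fov"])/2)
    z=p["range_z"]; v,u=np.mgrid[0:400,0:640]
    c=np.stack([(u-p["cx"])/f*z,(v-p["cy"])/f*z,z],-1)
    return (c-p["t"])@p["R"]   # R^T (c-t)
def proj(p,X):
    f=200/np.tan(np.radians(p["vertical_fov"])/2)
    c=np.asarray(X)@p["R"].T+p["t"]
    return np.stack([c[...,0]/c[...,2]*f+p["cx"],c[...,1]/c[...,2]*f+p["cy"]],-1)
def save(p,n,box=None,s=1):
    im=cv2.cvtColor(p["color"],cv2.COLOR_RGB2BGR)
    if box: im=im[box[0]:box[1],box[2]:box[3]]
    cv2.imwrite("pics/"+n,cv2.resize(im,None,fx=s,fy=s,interpolation=cv2.INTER_CUBIC))
E
python3 - <<'E'
from h import *
s=sense(); print(s["tcp_pos"],s["tcp_rot"],s["t"],env.grip_point_offset,s["gripper_width"])
for n in("top","side"):
    p=imaging.camera(n); save(p,n+"0.png"); C=cloud(p)
    print(n,"cam pos",-p["R"].T@p["t"],"fwd",p["R"][2])
    for k in("tester","stand","stylus","plunger","short_plunger","dropper_white","dropper_red","cassette_1","marker"):
        for o in outline_of(p,k)[:3]:
            m=o["mask"]&(p["range_z"]>0); q=C[m]
            print(k,round(o["conf"],2),np.round(o["point"]),m.sum(),np.round(np.percentile(q,[2,50,98],axis=0),3).tolist() if len(q) else "")
E
```

```text
[0.14421022 0.53021243 0.21783245] [-4.16259650e-01 -3.11329353e+00  2.63286063e-03] 0.0 0.0188 1.0039509999999485
top cam pos [ 0.29113393 -0.19138983  1.05064019] fwd [ 0.20013067 -0.00719441 -0.9797428 ]
tester 0.93 [189. 272.] 2876 [[0.441, -0.136, 0.001], [0.535, -0.084, 0.025], [0.618, -0.019, 0.148]]
stand 0.68 [195. 371.] 1398 [[0.43, -0.38, 0.003], [0.506, -0.341, 0.058], [0.605, -0.312, 0.063]]
stylus 0.55 [213. 375.] 27 [[0.455, -0.343, 0.091], [0.458, -0.338, 0.125], [0.462, -0.334, 0.132]]
stylus 0.39 [193. 371.] 1322 [[0.43, -0.378, 0.005], [0.507, -0.34, 0.058], [0.603, -0.313, 0.062]]
plunger 0.69 [164. 383.] 115 [[0.571, -0.385, 0.002], [0.577, -0.357, 0.145], [0.629, -0.349, 0.17]]
short_plunger 0.47 [213. 377.] 62 [[0.455, -0.359, 0.058], [0.46, -0.34, 0.111], [0.48, -0.333, 0.131]]
short_plunger 0.42 [190. 381.] 61 [[0.512, -0.355, 0.086], [0.517, -0.347, 0.12], [0.527, -0.341, 0.125]]
dropper_white 0.73 [174. 307.] 83 [[0.558, -0.178, 0.021], [0.564, -0.168, 0.052], [0.577, -0.158, 0.074]]
dropper_white 0.53 [189. 306.] 103 [[0.518, -0.17, -0.002], [0.524, -0.159
[... 1175 characters left out ...]
456, -0.495, -0.005], [0.462, -0.336, 0.092], [0.553, -0.332, 0.129]]
short_plunger 0.21 [228. 291.] 249 [[0.518, -0.163, 0.011], [0.526, -0.15, 0.042], [0.539, -0.144, 0.074]]
dropper_white 0.75 [230. 293.] 277 [[0.497, -0.201, 0.001], [0.526, -0.15, 0.04], [0.549, -0.116, 0.071]]
dropper_red 0.83 [222. 281.] 278 [[0.558, -0.173, 0.004], [0.565, -0.16, 0.036], [0.578, -0.154, 0.07]]
dropper_red 0.63 [254. 265.] 4854 [[0.44, -0.13, 0.006], [0.542, -0.072, 0.038], [0.626, -0.011, 0.141]]
cassette_1 0.82 [255. 388.] 262 [[0.319, -0.262, 0.001], [0.334, -0.227, 0.007], [0.35, -0.196, 0.009]]
cassette_1 0.78 [293. 306.] 350 [[0.396, -0.078, 0.001], [0.414, -0.043, 0.006], [0.432, -0.014, 0.008]]
```

```bash
python3 - <<'E'
from h import *
p=imaging.camera("top"); save(p,"t1.png",(130,290,230,430),4)
q=imaging.camera("side"); save(q,"s1.png",(110,310,170,430),3)
np.savez("pq.npz",**{("t_" if k==0 else "s_")+n:v for k,d in enumerate((p,q)) for n,v in d.items()})
E
```

```text
(no output)
```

View pics/t1.png

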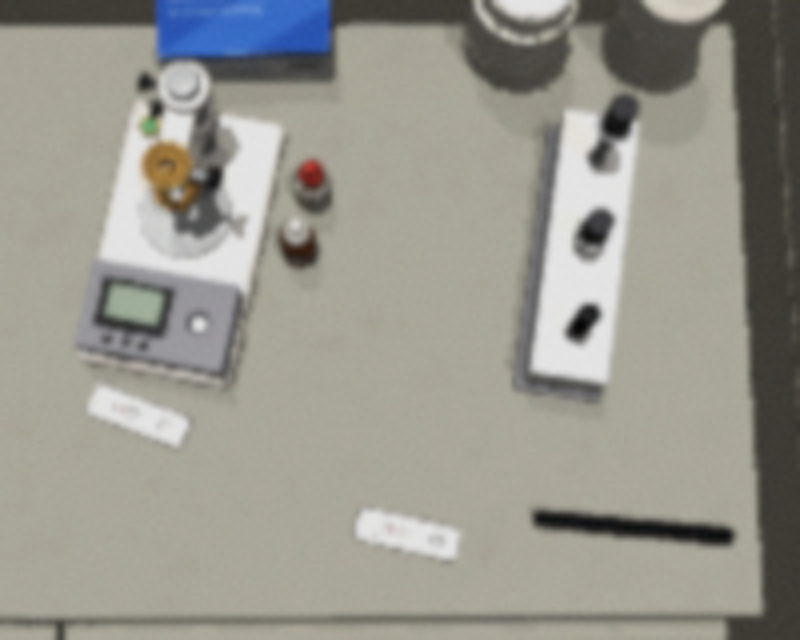

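View pics/s1.png

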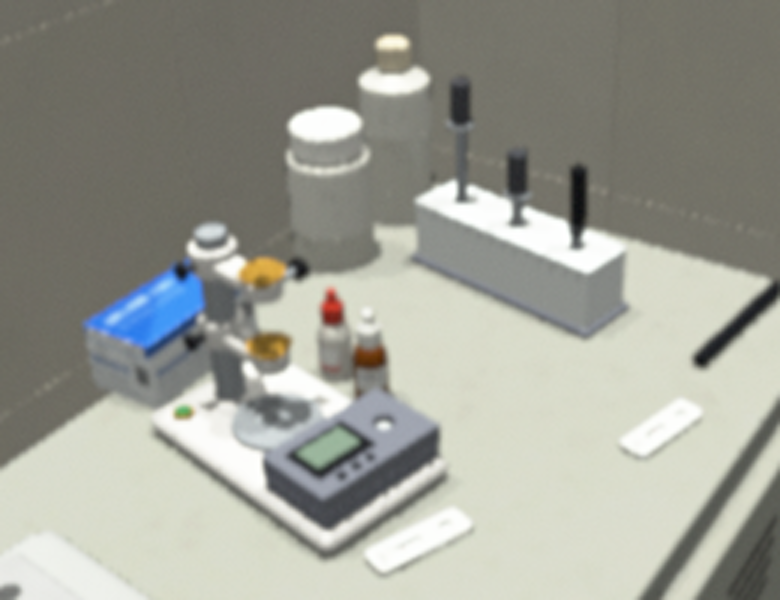

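```bash
cat > m.py <<'E'
from h import *
from scipy.optimize import minimize
def ray(p,u,v,z):
    f=200/np.tan(np.radians(p["vertical_fov"])/2)
    d=p["R"].T@np.array([(u-p["cx"])/f,(v-p["cy"])/f,1]); o=-p["R"].T@p["t"]
    return o+d*(z-o[2])/d[2]
E
python3 - <<'E'
from m import *
for n in("top","side"):
    p=imaging.camera(n); C=cloud(p); c=p["color"].astype(int); z=C[...,2]
    near=lambda a,b,r:(np.hypot(C[...,0]-a,C[...,1]-b)<r)
    hsv=cv2.cvtColor(p["color"],cv2.COLOR_RGB2HSV)
    brass=(hsv[...,0]>8)&(hsv[...,0]<28)&(hsv[...,1]>120)&near(.56,-.07,.06)
    for lo,hi,zz in((.128,.146,.14),(.07,.09,.084)):
        m=brass&(z>lo)&(z<hi)
        q=C[m]; 
        if len(q):
            v,u=np.nonzero(m); (cx,cy),(w,h),a=cv2.minAreaRect(np.stack([u,v],-1).astype(np.float32))
            print(n,"brass",zz,m.sum(),np.round(q.mean(0),4),"minmax",np.round(q.min(0),3),np.round(q.max(0),3),"ray",np.round(ray(p,cx,cy,zz),4),[round(x,1) for x in (cx,cy,w,h)])
    # button
    u0,v0=(280,211) if n=="top" else (298,251)
    g=c.min(-1)[v0-5:v0+6,u0-5:u0+6].astype(float); w=np.clip(g-g.max()*.75,0,None)
    vv,uu=np.mgrid[v0-5:v0+6,u0-5:u0+6]; bu,bv=(uu*w).sum()/w.sum(),(vv*w).sum()/w.sum()
    print(n,"button",bu,bv,ray(p,bu,bv,.040), z[v0,u0])
    # console top rect, base, stand top
    for nm,m,zz in(("stand",(z>.053)&(z<.063)&(C[...,1]<-.28)&(C[...,0]<.64)&(c.min(-1)>150),.058),("console",(z>.041)&(z<.051)&near(.47,-.08,.09),.046),("coltop",(z>.144)&near(.6,-.05,.06),.15)):
        m=m.astype(np.uint8); k,l,st,_=cv2.connectedComponentsWithStats(m); 
        i=1+st[1:,4].argmax(); v,u=np.nonzero(l==i)
        P=np.array([ray(p,a,b,zz)[:2] for a,b in zip(u,v)],np.float32)*1000
        r=cv2.minAreaRect(P); print(n,nm,len(u),np.round(r[0],1),np.round(r[1],1),round(r[2],2),"mean",P.mean(0).round(1))
    # tools: slices of axis from depth points
    for nm,a,b,top in(("sty",.458,-.338,.128),("short",.518,-.346,.122),("long",.576,-.356,.166)):
        m=near(a,b,.025)&(z>.062)
        q=C[m]; print(n,nm,len(q),[(round(lo,3),np.round(np.median(q[(q[:,2]>lo)&(q[:,2]<=lo+.02)],0),4)[:2].tolist(),int(((q[:,2]>lo)&(q[:,2]<=lo+.02)).sum())) for lo in np.arange(.065,top,.02)])
E
```

```text
top brass 0.14 83 [ 0.5538 -0.0815  0.1364] minmax [ 0.54  -0.094  0.128] [ 0.566 -0.068  0.144] ray [ 0.5516 -0.0813  0.14  ] [271.0, 171.5, 11.0, 10.0]
top brass 0.084 30 [ 0.553  -0.0836  0.0818] minmax [ 0.542 -0.093  0.077] [ 0.566 -0.07   0.087] ray [ 0.5529 -0.0808  0.084 ] [273.3, 177.0, 10.0, 7.6]
top button 279.28125 210.82734375 [ 0.47149667 -0.09361082  0.04      ] 0.038808118187140465
top stand 984 [ 521.6 -349.9] [ 50.1 179.6] 81.01 mean [ 515.1 -347.6]
top console 823 [476.1 -66. ] [100.5  60.5] 79.07 mean [475.9 -65.7]
top coltop 65 [603.5 -91.2] [19.7 20.6] 89.94 mean [603.2 -91.1]
top sty 62 [(np.float64(0.065), [0.4558, -0.3373], 5), (np.float64(0.085), [0.4572, -0.3356], 8), (np.float64(0.105), [0.4563, -0.3364], 15), (np.float64(0.125), [0.4622, -0.3405], 22)]
top short 90 [(np.float64(0.065), [0.5203, -0.3389], 3), (np.float64(0.085), [0.5141, -0.345], 28), (np.float64(0.105), [0.5195, -0.3485], 49)]
top long 122 [(np.float64(0.065), [0.5761, -0.357], 7), (np.float64(0.085), [0.576, -0.357], 11), (np.float64(0.105), [0.5784, -0.3556], 1), (np.float64(0.125), [0.
[... 643 characters left out ...]
.98 mean [475.7 -60.8]
side coltop 73 [601.4 -86.5] [19.5 30. ] 41.78 mean [601.4 -86.2]
side sty 153 [(np.float64(0.065), [0.4617, -0.3347], 39), (np.float64(0.085), [0.4596, -0.3351], 45), (np.float64(0.105), [0.4598, -0.3344], 45), (np.float64(0.125), [0.4621, -0.3367], 21)]
side short 162 [(np.float64(0.065), [0.52, -0.3451], 33), (np.float64(0.085), [0.5185, -0.3428], 60), (np.float64(0.105), [0.5197, -0.3427], 65)]
side long 222 [(np.float64(0.065), [0.5795, -0.3547], 30), (np.float64(0.085), [0.579, -0.3546], 28), (np.float64(0.105), [0.5793, -0.3546], 27), (np.float64(0.125), [0.5773, -0.3518], 58), (np.float64(0.145), [0.578, -0.352], 55), (np.float64(0.165), [0.5801, -0.3575], 20)]
```

```bash
cat >> h.py <<'E'
def plan(G,yaw=None,tilt=True):
    """shift (units 40mm) and turn (units 5deg) in tool axes to bring the grasp point to G, tool down, tool y at yaw deg"""
    s=sense(); R=Ro.from_rotvec(s["tcp_rot"]); M=R.as_matrix()
    if yaw is None: T=R
    else:
        a=np.radians(yaw); y=np.array([np.cos(a),np.sin(a),0]); z=np.array([0,0,-1.]); T=Ro.from_matrix(np.stack([np.cross(y,z),y,z],1))
    d=(R.inv()*T).as_rotvec(degrees=True)/5
    tcp=np.array(G)+T.as_matrix()[:,2]*env.grip_point_offset
    e=tcp-s["tcp_pos"]
    print("t",round(s["t"],2),"tcp",np.round(s["tcp_pos"],4),"yaw",round(np.degrees(np.arctan2(M[1,1],M[0,1])),2),"zaxis",np.round(M[:,2],4),"F",np.round(s["ft_force"],2),"w",round(s["gripper_width"],3),"gf",round(s["grasp_force"],1))
    print("turn",np.round(d,3),"shift now",np.round(M.T@e/.04,3),"shift after turn",np.round(T.as_matrix().T@e/.04,3),"mm",np.round(e*1000,1))
E
python3 - <<'E'
from h import *
plan([.4623,-.3405,.200],81)
E
```

```text
t 1.2 tcp [0.1445 0.5307 0.2187] yaw 74.77 zaxis [ 0.  0. -1.] F [ 0.62 -0.25 -0.51] w 1.003 gf 0.0
turn [ 0.    -0.    -1.246] shift now [-13.389 -18.928   0.936] shift after turn [-11.255 -20.269   0.936] mm [ 317.8 -871.2  -37.5]
```

Emit:
{"api": "servo_tool", "payload": {
  "targets": "1 0 0 0 0 0 -0.62; 1 0 0 0 0 0 -0.626; 1 -0.3 -0.5 0 0 0 0; 1 -0.46 -0.85 0 0 0 0; 1 -0.46 -0.85 0 0 0 0; 1 -0.46 -0.85 0 0 0 0; 1 -0.46 -0.85 0 0 0 0; 1 -0.46 -0.85 0 0 0 0; 1 -0.46 -0.85 0 0 0 0; 1 -0.46 -0.85 0 0 0 0; 1 -0.46 -0.85 0 0 0 0; 1 -0.46 -0.85 0 0 0 0; 1 -0.46 -0.85 0 0 0 0; 1 -0.46 -0.85 0 0 0 0; 1 -0.46 -0.85 0 0 0 0; 1 -0.46 -0.85 0 0 0 0; 1 -0.46 -0.85 0 0 0 0; 1 -0.46 -0.85 0 0 0 0; 1 -0.46 -0.85 0 0 0 0; 1 -0.46 -0.85 0 0 0 0",
  "squeeze": 30
}}

```text
t: 2.87
tcp_pos: [0.3719, -0.113, 0.2189]
tcp_rot: [0.248, 3.131, -0.001]
ft_force: [1.0, 1.0, -0.3]
gripper_width: 0.997
grasp_force: 0.0
```

```bash
python3 -c "
from h import *
plan([.4623,-.3405,.104],81)"
```

```text
t 2.87 tcp [ 0.3719 -0.113   0.2189] yaw 80.95 zaxis [ 9.e-04 -4.e-04 -1.e+00] F [ 0.96  0.95 -0.3 ] w 0.997 gf 0.0
turn [-0.003  0.011 -0.011] shift now [-3.124 -5.261  3.348] shift after turn [-3.122 -5.265  3.343] mm [  90.4 -227.5 -133.7]
```

Emit:
{"api": "servo_tool", "payload": {
  "targets": "1 -0.45 -0.75 0 0 0 0; 1 -0.45 -0.75 0 0 0 0; 1 -0.45 -0.75 0 0 0 0; 1 -0.45 -0.75 0 0 0 0; 1 -0.45 -0.75 0 0 0 0; 1 -0.45 -0.75 0 0 0 0; 1 -0.42 -0.76 0 0 0 0; 1 0 0 0 0 0 0; 1 0 0 0 0 0 0"
}}

```text
t: 3.62
tcp_pos: [0.462, -0.3394, 0.2177]
tcp_rot: [-0.249, -3.131, -0.002]
ft_force: [-0.6, 1.1, 0.4]
gripper_width: 0.999
grasp_force: 0.0
```

```bash
python3 -c "
from h import *
plan([.4623,-.3405,.104],81)
p=imaging.camera('side'); save(p,'s2.png',(60,260,230,460),3)"
```

```text
t 3.62 tcp [ 0.462  -0.3394  0.2177] yaw 80.89 zaxis [-0.001   0.0011 -1.    ] F [-0.55  1.12  0.39] w 0.999 gf 0.0
turn [ 0.011 -0.013 -0.021] shift now [-0.016 -0.03   3.311] shift after turn [-0.012 -0.027  3.311] mm [   0.3   -1.1 -132.5]
```

View pics/s2.png

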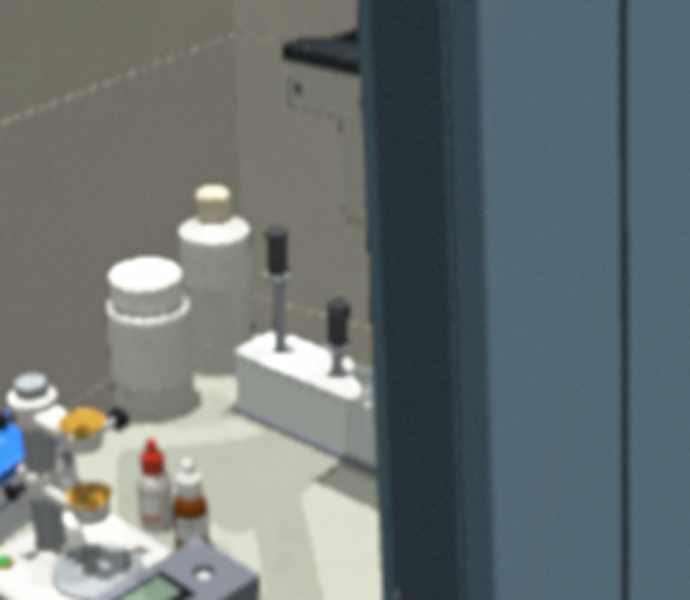

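Emit:
{"api": "servo_tool", "payload": {
  "targets": "1 -0.01 -0.03 0.4 0 0 0; 1 0 0 0.4 0 0 0; 1 0 0 0.4 0 0 0; 1 0 0 0.4 0 0 0; 1 0 0 0.4 0 0 0; 1 0 0 0.4 0 0 0; 1 0 0 0.4 0 0 0; 1 0 0 0.3 0 0 0; 1 0 0 0.2 0 0 0; 1 0 0 0 0 0 0; 1 0 0 0 0 0 0"
}}

```text
t: 4.58
tcp_pos: [0.4622, -0.3384, 0.0871]
tcp_rot: [-0.245, -3.132, -0.0]
ft_force: [0.9, 0.1, 0.8]
gripper_width: 0.999
grasp_force: 0.0
```

```bash
python3 -c "
from h import *
plan([.4623,-.3405,.104],81)"
```

```text
t 4.58 tcp [ 0.4622 -0.3384  0.0871] yaw 81.05 zaxis [-1.e-04  2.e-04 -1.e+00] F [0.95 0.06 0.84] w 0.999 gf 0.0
turn [ 0.002 -0.001  0.009] shift now [-0.01  -0.05   0.047] shift after turn [-0.01  -0.05   0.047] mm [ 0.1 -2.1 -1.9]
```

Emit:
{"api": "servo_tool", "payload": {
  "targets": "1 0 -0.03 0.03 0 0 0; 0.2 0 0 0 0 0 0; -0.3 0 0 0 0 0 0; -1 0 0 0 0 0 0; -1 0 0 0 0 0 0; -1 0 0 0 0 0 0; -1 0 0 0 0 0 0; -1 0 0 0 0 0 0; -1 0 0 0 0 0 0; -1 0 0 0 0 0 0; -1 0 0 0 0 0 0; -1 0 0 0 0 0 0; -1 0 0 0 0 0 0",
  "squeeze": 30
}}

```text
t: 5.67
tcp_pos: [0.4621, -0.3405, 0.0854]
tcp_rot: [-0.246, -3.132, -0.0]
ft_force: [0.6, 0.0, 0.1]
gripper_width: 0.186
grasp_force: 0.0
```

```bash
python3 -c "
from h import *
plan([.4623,-.3405,.104],81)"
```

```text
t 5.67 tcp [ 0.4621 -0.3405  0.0854] yaw 81.0 zaxis [-0.  0. -1.] F [0.58 0.03 0.14] w 0.186 gf 0.0
turn [ 0.    -0.001  0.001] shift now [-0.005  0.001  0.006] shift after turn [-0.005  0.001  0.006] mm [ 0.2 -0.  -0.2]
```

Emit:
{"api": "servo_tool", "payload": {
  "targets": "-1 0 0 0 0 0 0; -1 0 0 0 0 0 0; -1 0 0 0 0 0 0; -1 0 0 0 0 0 0; -1 0 0 0 0 0 0"
}}

```text
t: 6.08
tcp_pos: [0.4621, -0.3405, 0.0854]
tcp_rot: [0.246, 3.132, 0.0]
ft_force: [-0.2, 0.1, 0.0]
gripper_width: 0.144
grasp_force: 30.0
```

Emit:
{"api": "servo_tool", "payload": {
  "targets": "-1 0 0 -0.2 0 0 0; -1 0 0 -0.3 0 0 0; -1 0 0 -0.4 0 0 0; -1 0 0 -0.5 0 0 0; -1 0 0 -0.5 0 0 0; -1 0 0 -0.5 0 0 0; -1 0 0 0 0 0 0; -1 0 0 0 0 0 0"
}}

```text
t: 6.75
tcp_pos: [0.4626, -0.3411, 0.1829]
tcp_rot: [0.246, 3.13, -0.003]
ft_force: [0.1, -0.5, 0.1]
gripper_width: 0.144
grasp_force: 30.0
```

```bash
python3 -c "
from h import *
plan([.472,-.0932,.2],81)"
```

```text
t 6.75 tcp [ 0.4626 -0.3411  0.1829] yaw 81.01 zaxis [ 0.0021 -0.0023 -1.    ] F [ 0.07 -0.45  0.09] w 0.144 gf 30.0
turn [-0.023  0.028  0.001] shift now [0.738 6.157 0.029] shift after turn [0.738 6.157 0.043] mm [  9.4 247.9  -1.7]
```

Emit:
{"api": "servo_tool", "payload": {
  "targets": "-1 0.04 0.3 0 0 0 0; -1 0.08 0.6 0 0 0 0; -1 0.08 0.7 0 0 0 0; -1 0.08 0.7 0 0 0 0; -1 0.08 0.7 0 0 0 0; -1 0.08 0.7 0 0 0 0; -1 0.08 0.7 0 0 0 0; -1 0.08 0.7 0 0 0 0; -1 0.08 0.6 0 0 0 0; -1 0.06 0.46 0 0 0 0; -1 0 0 0 0 0 0; -1 0 0 0 0 0 0; -1 0 0 0 0 0 0"
}}

```text
t: 7.83
tcp_pos: [0.4708, -0.0924, 0.1807]
tcp_rot: [-0.245, -3.131, -0.0]
ft_force: [0.8, -0.2, -0.6]
gripper_width: 0.144
grasp_force: 30.0
```

```bash
python3 -c "
from m import *
plan([.472,-.0932,.2],81)
for n,b in(('side',(130,330,200,400)),('top',(130,290,180,380))):
    p=imaging.camera(n); save(p,n+'3.png',b,3)
    X=np.array([[.472,-.0932,.102],[.472,-.0932,.04],[.472,-.0932,.2]]); print(n,proj(p,X).round(1).tolist())
    for o in outline_of(p,'stylus')[:2]:
        m=o['mask']&(p['range_z']>0); q=cloud(p)[m]; q=q[(np.hypot(q[:,0]-.47,q[:,1]+.093)<.05)&(q[:,2]>.055)]
        print(n,o['conf'],m.sum(),o['point'])
        for lo in np.arange(.09,.2,.01):
            k=q[(q[:,2]>lo)&(q[:,2]<=lo+.01)]
            if len(k): print(round(lo,3),len(k),np.median(k,0).round(4))
"
```

```text
t 7.83 tcp [ 0.4708 -0.0924  0.1807] yaw 81.03 zaxis [-1.4e-03  2.0e-04 -1.0e+00] F [ 0.79 -0.21 -0.62] w 0.144 gf 30.0
turn [-0.    -0.017  0.007] shift now [-0.032 -0.015 -0.013] shift after turn [-0.032 -0.015 -0.013] mm [ 1.2 -0.8  0.5]
side [[296.6, 225.7], [297.9, 251.8], [294.1, 179.9]]
side 0.58 218 [198.0, 294.3]
0.1 1 [ 0.4712 -0.0909  0.1098]
0.11 3 [ 0.4712 -0.0912  0.1146]
0.12 12 [ 0.4691 -0.0889  0.1255]
0.13 25 [ 0.4687 -0.0892  0.1355]
0.14 25 [ 0.4685 -0.0888  0.1458]
0.15 24 [ 0.4691 -0.0887  0.1556]
0.16 23 [ 0.4688 -0.0883  0.1652]
0.17 28 [ 0.4666 -0.0879  0.174 ]
0.18 24 [ 0.4655 -0.0899  0.1848]
0.19 14 [ 0.4659 -0.0899  0.1962]
0.2 16 [ 0.4651 -0.0901  0.2056]
top [[276.8, 206.3], [279.1, 210.6], [272.5, 198.2]]
```

View pics/side3.png

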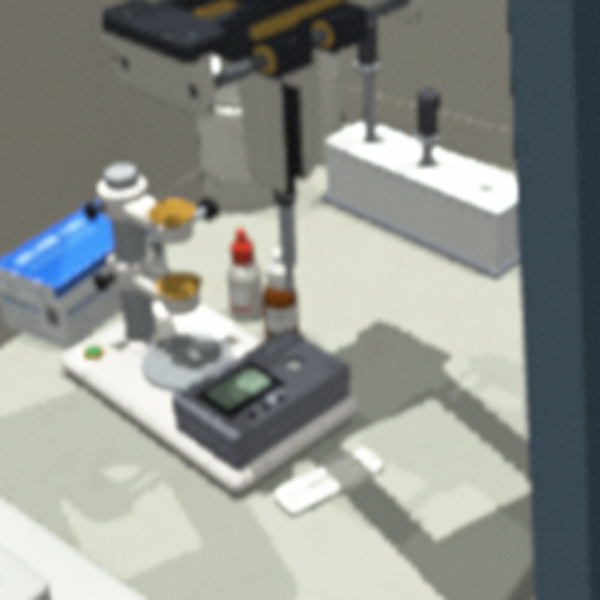

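Emit:
{"api": "servo_tool", "payload": {
  "targets": "-1 0 0 0.2 0 0 0; -1 0 0 0.3 0 0 0; -1 0 0 0.3 0 0 0; -1 0 0 0.3 0 0 0; -1 0 0 0.2 0 0 0; -1 0 0 0 0 0 0; -1 0 0 0.08 0 0 0; -1 0 0 0.08 0 0 0; -1 0 0 0.06 0 0 0; -1 0 0 0 0 0 0; -1 0 0 0 0 0 0"
}}

```text
t: 8.95
tcp_pos: [0.4715, -0.0926, 0.1209]
tcp_rot: [0.246, 3.132, -0.0]
ft_force: [-0.6, 0.3, -0.3]
gripper_width: 0.143
grasp_force: 30.0
```

```bash
python3 -c "
from h import *
plan([.472,-.0932,.134],81)"
```

```text
t 8.95 tcp [ 0.4715 -0.0926  0.1209] yaw 81.01 zaxis [ 3.e-04 -2.e-04 -1.e+00] F [-0.65  0.3  -0.32] w 0.143 gf 30.0
turn [-0.001  0.004  0.001] shift now [-0.014 -0.014  0.141] shift after turn [-0.014 -0.014  0.141] mm [ 0.5 -0.6 -5.7]
```

Tip is at ≈41.7 mm, inside the well without contact; now the press.

Emit:
{"api": "servo_tool", "payload": {
  "targets": "-1 0 0 0.04 0 0 0; -1 0 0 0.04 0 0 0; -1 0 0 0.03 0 0 0; -1 0 0 0.03 0 0 0; -1 0 0 0 0 0 0; -1 0 0 0 0 0 0"
}}

```text
t: 9.45
tcp_pos: [0.4718, -0.0927, 0.1154]
tcp_rot: [0.246, 3.131, -0.0]
ft_force: [1.0, -0.2, 3.1]
gripper_width: 0.148
grasp_force: 30.0
```

Emit:
{"api": "servo_tool", "payload": {
  "targets": "-1 0 0 0.02 0 0 0; -1 0 0 0.02 0 0 0; -1 0 0 0 0 0 0; -1 0 0 0 0 0 0"
}}

```text
t: 9.78
tcp_pos: [0.4721, -0.0928, 0.1148]
tcp_rot: [0.246, 3.13, -0.001]
ft_force: [-1.5, 0.1, 11.5]
gripper_width: 0.149
grasp_force: 30.0
```

Emit:
{"api": "servo_tool", "payload": {
  "targets": "-1 0 0 -0.1 0 0 0; -1 0 0 -0.3 0 0 0; -1 0 0 -0.4 0 0 0; -1 0 0 -0.4 0 0 0; -1 0 0 -0.4 0 0 0; -1 0 0 -0.05 0 0 0; -1 0 0 0 0 0 0; -1 -0.04 -0.3 0 0 0 0; -1 -0.08 -0.6 0 0 0 0; -1 -0.08 -0.7 0 0 0 0; -1 -0.08 -0.7 0 0 0 0; -1 -0.08 -0.7 0 0 0 0; -1 -0.08 -0.7 0 0 0 0; -1 -0.08 -0.7 0 0 0 0; -1 -0.08 -0.7 0 0 0 0; -1 -0.08 -0.6 0 0 0 0; -1 -0.06 -0.46 0 0 0 0; -1 0 0 0 0 0 0; -1 0 0 0 0 0 0; -1 0 0 0 0 0 0"
}}

```text
t: 11.45
tcp_pos: [0.4613, -0.3398, 0.1781]
tcp_rot: [-0.247, -3.13, -0.003]
ft_force: [-0.4, -0.3, -0.1]
gripper_width: 0.141
grasp_force: 30.0
```

```bash
python3 -c "
from h import *
plan([.4621,-.3405,.202],81)
for n in ('side','top'):
    p=imaging.camera(n)
    print(n,proj(p,np.array([[.4621,-.3405,.104],[.4621,-.3405,.058],[.4621,-.3405,.16]])).round(1).tolist())
    for o in outline_of(p,'stylus')[:2]:
        q=cloud(p)[o['mask']]; q=q[np.hypot(q[:,0]-.462,q[:,1]+.34)<.03]; v,u=np.nonzero(o['mask'])
        print(n,o['conf'],len(q),v.max(),u[v>v.max()-4].mean())
        for lo in np.arange(.09,.2,.015):
            k=q[(q[:,2]>lo)&(q[:,2]<=lo+.015)]
            if len(k): print(round(lo,3),len(k),np.median(k,0).round(4))
save(p,'top4.png',(130,290,280,460),4)
"
```

```text
t 11.45 tcp [ 0.4613 -0.3398  0.1781] yaw 80.97 zaxis [-0.0018  0.0023 -1.    ] F [-0.42 -0.29 -0.11] w 0.141 gf 30.0
turn [ 0.023 -0.024 -0.005] shift now [-0.023 -0.013 -0.127] shift after turn [-0.023 -0.013 -0.127] mm [ 0.8 -0.7  5.1]
side [[363.0, 174.5], [362.3, 191.8], [364.0, 152.1]]
side 0.74 0 176 323.4375
top [[375.6, 209.8], [372.9, 212.9], [379.2, 205.6]]
top 0.33 278 229 370.45588235294116
top 0.15 0 222 262.09589041095893
```

Emit:
{"api": "servo_tool", "payload": {
  "targets": "-1 0 0 0.3 0 0 0; -1 0 0 0.3 0 0 0; -1 0 0 0.3 0 0 0; -1 0 0 0.1 0 0 0; -1 0 0 0 0 0 0; -1 0 0 0 0 0 0; -1 0 0 0 0 0 0; -1 0 0 0 0 0 0"
}}

```text
t: 12.32
tcp_pos: [0.4625, -0.3408, 0.1404]
tcp_rot: [0.246, 3.131, -0.002]
ft_force: [0.1, 1.0, -0.9]
gripper_width: 0.149
grasp_force: 30.0
```

Emit:
{"api": "servo_tool", "payload": {
  "targets": "-1 0 0 0 0 0 0; -1 0 0 0 0 0 0"
}}

```text
t: 12.48
tcp_pos: [0.4623, -0.3407, 0.14]
tcp_rot: [0.246, 3.131, -0.001]
ft_force: [0.4, -0.9, -1.0]
gripper_width: 0.146
grasp_force: 30.0
```

Emit:
{"api": "servo_tool", "payload": {
  "targets": "-1 0 0 0 0 0 0; -1 0 0 0 0 0 0"
}}

```text
t: 12.65
tcp_pos: [0.4621, -0.3406, 0.1396]
tcp_rot: [0.247, 3.132, -0.0]
ft_force: [-0.2, 0.1, 0.2]
gripper_width: 0.148
grasp_force: 30.0
```

Emit:
{"api": "servo_tool", "payload": {
  "targets": "-1 0 0 0.06 0 0 0; -1 0 0 0.08 0 0 0; -1 0 0 0.08 0 0 0; -1 0 0 0.08 0 0 0; -1 0 0 0.08 0 0 0; -1 0 0 0.08 0 0 0; -1 0 0 0.08 0 0 0; -1 0 0 0.06 0 0 0; -1 0 0 0 0 0 0"
}}

```text
t: 13.4
tcp_pos: [0.4618, -0.3402, 0.1147]
tcp_rot: [-0.246, -3.131, -0.001]
ft_force: [0.6, -0.6, -0.7]
gripper_width: 0.147
grasp_force: 30.0
```

Emit:
{"api": "servo_tool", "payload": {
  "targets": "-1 0 0 0.1 0 0 0; -1 0 0 0.1 0 0 0; -1 0 0 0.1 0 0 0; -1 0 0 0.1 0 0 0; -1 0 0 0.1 0 0 0; -1 0 0 0.1 0 0 0; -1 0 0 0.08 0 0 0; -1 0 0 0 0 0 0; -1 0 0 0 0 0 0; -1 0 0 0 0 0 0"
}}

```text
t: 14.23
tcp_pos: [0.4622, -0.3406, 0.0884]
tcp_rot: [0.247, 3.132, -0.0]
ft_force: [0.3, -0.8, -0.3]
gripper_width: 0.143
grasp_force: 30.0
```

Emit:
{"api": "servo_tool", "payload": {
  "targets": "-1 0 0 0.04 0 0 0; -1 0 0 0.01 0 0 0; -1 0 0 0 0 0 0; 0 0 0 0 0 0 0; 0 0 0 0 0 0 0; 0 0 0 0 0 0 0; 0 0 0 0 0 0 0; 0 0 0 0 0 0 0; 0 0 0 0 0 0 0; 0 0 0 0 0 0 0"
}}

```text
t: 15.07
tcp_pos: [0.4621, -0.3405, 0.0863]
tcp_rot: [0.246, 3.132, -0.0]
ft_force: [1.0, -0.4, 0.0]
gripper_width: 0.496
grasp_force: 0.0
```

Emit:
{"api": "servo_tool", "payload": {
  "targets": "0 0 0 -0.2 0 0 0; 0 0 0 -0.4 0 0 0; 0 0 0 -0.6 0 0 0; 0 0 0 -0.7 0 0 0; 0 0 0 -0.7 0 0 0; 0 0 0 -0.4 0 0 0; 0 -0.3 0 0 0 0 0; 0 -0.6 0 0 0 0 0; 0 -0.7 0 0 0 0 0; 0 -0.7 0 0 0 0 0; 0 -0.5 0 0 0 0 0; 0 -0.2 0 0 0 0 0; 0 0 0 0 0 0 0; 0 0 0 0 0 0 0; 0 0 0 0 0 0 0; 0 0 0 0 0 0 0"
}}

```text
t: 16.4
tcp_pos: [0.5795, -0.3593, 0.2067]
tcp_rot: [-0.247, -3.131, 0.0]
ft_force: [-0.5, -0.1, 0.1]
gripper_width: 0.498
grasp_force: 0.0
```

```bash
python3 -c "
from h import *
plan([.5809,-.3593,.152],81)
p=imaging.camera('side'); save(p,'s5.png',(60,260,230,460),3)"
```

```text
t 16.4 tcp [ 0.5795 -0.3593  0.2067] yaw 80.96 zaxis [-4.e-04 -0.e+00 -1.e+00] F [-0.48 -0.13  0.09] w 0.498 gf 0.0
turn [-0.001 -0.004 -0.007] shift now [-0.035  0.005  1.837] shift after turn [-0.034  0.005  1.837] mm [  1.4  -0.  -73.5]
```

View pics/s5.png

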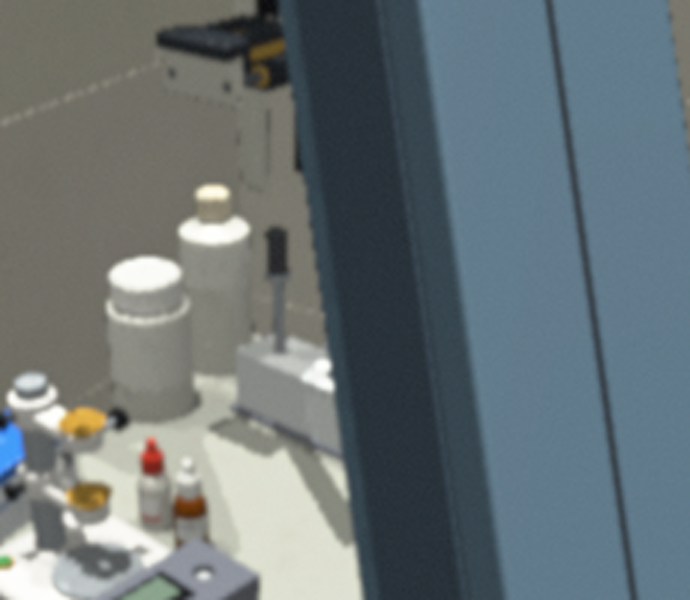

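```bash
python3 -c "
from h import *
d=np.load('pq.npz')
for c in 'ts':
    p={k[2:]:d[k] for k in d if k[0]==c}; C=cloud(p).reshape(-1,3)
    for lo,hi in((.08,.13),(.13,.2),(.2,.3)):
        q=C[(C[:,2]>lo)&(C[:,2]<hi)&(C[:,0]>.595)&(C[:,1]<-.2)&(C[:,1]>-.47)]
        print(c,lo,len(q),q.min(0).round(3) if len(q) else '',q.max(0).round(3) if len(q) else '')
"
```

```text
t 0.08 1434 [ 0.646 -0.469  0.08 ] [ 0.715 -0.2    0.13 ]
t 0.13 1776 [ 0.647 -0.47   0.13 ] [ 0.715 -0.202  0.2  ]
t 0.2 2589 [ 0.71 -0.47  0.2 ] [ 0.716 -0.201  0.3  ]
s 0.08 1746 [ 0.646 -0.422  0.08 ] [ 0.717 -0.2    0.13 ]
s 0.13 2087 [ 0.648 -0.47   0.13 ] [ 0.718 -0.2    0.2  ]
s 0.2 3070 [ 0.71 -0.47  0.2 ] [ 0.718 -0.2    0.3  ]
```

Emit:
{"api": "servo_tool", "payload": {
  "targets": "0 -0.015 0 0.2 0 0 0; 0 0 0 0.3 0 0 0; 0 0 0 0.3 0 0 0; 0 0 0 0.3 0 0 0; 0 0 0 0.3 0 0 0; 0 0 0 0.24 0 0 0; 0 0 0 0.2 0 0 0; 0 0 0 0 0 0 0; 0 0 0 0 0 0 0; -1 0 0 0 0 0 0; -1 0 0 0 0 0 0; -1 0 0 0 0 0 0; -1 0 0 0 0 0 0; -1 0 0 0 0 0 0; -1 0 0 0 0 0 0; -1 0 0 0 0 0 0; -1 0 0 0 0 0 0; -1 0 0 0 0 0 0; -1 0 0 0 0 0 0",
  "squeeze": 40
}}

```text
t: 18.03
tcp_pos: [0.5814, -0.3594, 0.133]
tcp_rot: [0.246, 3.131, -0.0]
ft_force: [-0.9, -0.0, 2.1]
gripper_width: 0.185
grasp_force: 40.0
```

Emit:
{"api": "servo_tool", "payload": {
  "targets": "-1 0 0 -0.1 0 0 0; -1 0 0 -0.2 0 0 0; -1 0 0 -0.3 0 0 0; -1 0 0 -0.4 0 0 0; -1 0 0 -0.5 0 0 0; -1 0 0 -0.5 0 0 0; -1 0 0 -0.5 0 0 0; -1 0 0 -0.5 0 0 0; -1 0 0 -0.5 0 0 0; -1 0 0 -0.4 0 0 0; -1 0 0 -0.2 0 0 0; -1 0 0 0 0 0 0; -1 0 0 0 0 0 0; -1 0 0 0 0 0 0; -1 0 0 0 0 0 0"
}}

```text
t: 19.28
tcp_pos: [0.5807, -0.359, 0.295]
tcp_rot: [-0.246, -3.13, -0.003]
ft_force: [-0.4, -0.0, -1.7]
gripper_width: 0.191
grasp_force: 40.0
```

```bash
python3 -c "
from h import *
plan([.5527,-.0809,.3155],81)
p=imaging.camera('side'); save(p,'s6.png',(60,260,230,460),3)"
```

```text
t 19.28 tcp [ 0.5807 -0.359   0.295 ] yaw 81.0 zaxis [-0.0022  0.0019 -1.    ] F [-0.41 -0.05 -1.75] w 0.191 gf 40.0
turn [ 0.017 -0.029 -0.001] shift now [ 1.779  6.757 -0.029] shift after turn [ 1.779  6.757 -0.043] mm [-28.  278.1   1.7]
```

View pics/s6.png

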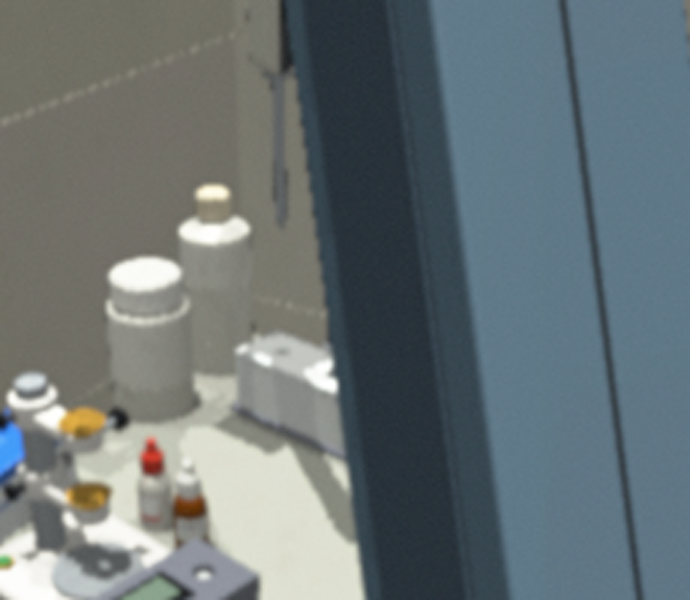

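Emit:
{"api": "servo_tool", "payload": {
  "targets": "-1 0.08 0.3 0 0 0 0; -1 0.15 0.56 0 0 0 0; -1 0.18 0.7 0 0 0 0; -1 0.18 0.7 0 0 0 0; -1 0.18 0.7 0 0 0 0; -1 0.18 0.7 0 0 0 0; -1 0.18 0.7 0 0 0 0; -1 0.18 0.7 0 0 0 0; -1 0.18 0.7 0 0 0 0; -1 0.16 0.6 0 0 0 0; -1 0.1 0.4 0 0 0 0; -1 0 0 0 0 0 0; -1 0 0 0 0 0 0; -1 0 0 0 0 0 0; -1 0 0 0 0 0 0; -1 0 0 0 0 0 0; -1 0 0 0 0 0 0"
}}

```text
t: 20.75
tcp_pos: [0.5544, -0.0822, 0.2964]
tcp_rot: [-0.248, -3.131, 0.0]
ft_force: [0.1, 0.4, -0.8]
gripper_width: 0.185
grasp_force: 40.0
```

```bash
python3 -c "
from h import *
plan([.5527,-.0809,.3155],81)
p=imaging.camera('side'); save(p,'s7.png',(60,260,160,360),3); C=cloud(p)
for o in outline_of(p,'plunger')[:2]: print(o['conf'],o['mask'].sum(),o['point'])
q=C[(np.hypot(C[...,0]-.553,C[...,1]+.08)<.03)&(C[...,2]>.155)&(C[...,2]<.285)]
for lo in np.arange(.155,.285,.01):
    k=q[(q[:,2]>lo)&(q[:,2]<=lo+.01)]
    if len(k): print(round(lo,3),len(k),np.median(k,0).round(4))
hd=np.array([-.55,.836]); print('shaft axis = surface -5mm*',hd)
t=imaging.camera('top'); save(t,'t7.png',(120,260,200,340),4)
for z in (.17,.14,.3): print(z,proj(p,[.5527,-.0809,z]).round(1),proj(t,[.5527,-.0809,z]).round(1))
"
```

```text
t 20.75 tcp [ 0.5544 -0.0822  0.2964] yaw 80.93 zaxis [-4.e-04  0.e+00 -1.e+00] F [ 0.1   0.38 -0.77] w 0.185 gf 40.0
turn [-0.    -0.004 -0.015] shift now [ 0.047  0.026 -0.008] shift after turn [ 0.047  0.026 -0.008] mm [-1.7  1.3  0.3]
0.61 419 [139.7, 248.8]
0.26 1991 [193.8, 338.1]
0.165 7 [ 0.5535 -0.0797  0.1729]
0.175 18 [ 0.5513 -0.0781  0.1806]
0.185 29 [ 0.5509 -0.078   0.1897]
0.195 25 [ 0.5516 -0.0777  0.1996]
0.205 28 [ 0.5521 -0.0784  0.2105]
0.215 26 [ 0.5521 -0.0789  0.2203]
0.225 29 [ 0.5525 -0.078   0.2298]
0.235 31 [ 0.552  -0.0784  0.2401]
0.245 28 [ 0.5526 -0.0787  0.2501]
0.255 31 [ 0.5528 -0.0792  0.2592]
0.265 33 [ 0.553  -0.0787  0.2697]
0.275 30 [ 0.5533 -0.0789  0.2797]
shaft axis = surface -5mm* [-0.55   0.836]
0.17 [256.2 186. ] [269.4 167.6]
0.14 [257.6 199.8] [270.8 171.1]
0.3 [249.1 119.6] [261.8 149.4]
```

View pics/s7.png

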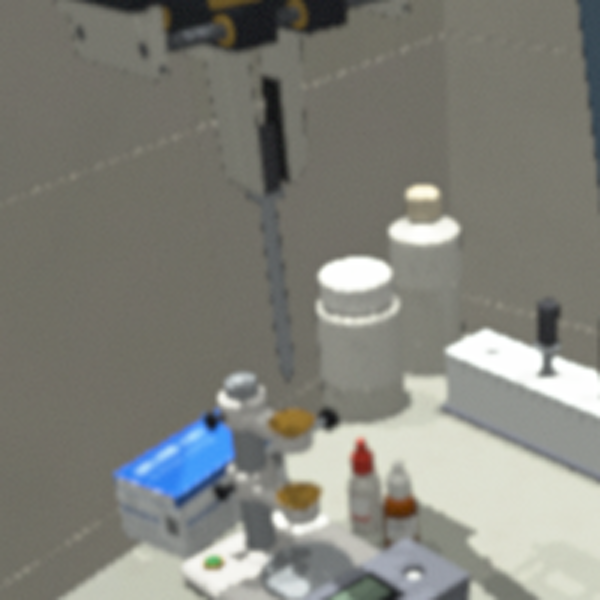

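```bash
python3 -c "
from h import *
for i in range(4):
    p=imaging.camera('side'); C=cloud(p)
    q=C[(np.hypot(C[...,0]-.553,C[...,1]+.08)<.012)&(C[...,2]>.183)&(C[...,2]<.282)]
    out=[np.polyfit(q[:,2],q[:,k],1) for k in (0,1)]
    print('shaft',len(q),[ (np.round(np.degrees(a[0]),2),np.round(np.polyval(a,.2),4)) for a in out])
    m=(C[...,2]>.09)&(C[...,2]<.2)&(np.hypot(C[...,0]-.45,C[...,1]+.0)<0)
    # silhouette centre line of shaft: per row, mean column
    z=p['range_z']; near=(np.hypot(C[...,0]-.553,C[...,1]+.08)<.012)&(C[...,2]>.185)&(C[...,2]<.282)
    v,u=np.nonzero(near); rows=np.unique(v); cen=np.array([u[v==r].mean() for r in rows]); f=np.polyfit(rows,cen,1)
    g=proj(p,np.array([[.5547,-.0818,zz] for zz in (.19,.28)])); print('slope img',f[0],'vertical',(g[1,0]-g[0,0])/(g[1,1]-g[0,1]),'cen@150',np.polyval(f,150),'pred',np.interp(150,g[::-1,1],g[::-1,0]))
plan([.5527,-.0809,.3155],81)
"
```

```text
shaft 283 [(np.float64(1.1), np.float64(0.5524)), (np.float64(-0.42), np.float64(-0.0787))]
slope img 0.12071202936907768 vertical 0.10702354429899405 cen@150 251.3452574063007 pred 251.86832753534455
shaft 287 [(np.float64(0.8), np.float64(0.5524)), (np.float64(-0.09), np.float64(-0.0787))]
slope img 0.11590045248868817 vertical 0.10702354429899405 cen@150 251.36363499245866 pred 251.86832753534455
shaft 284 [(np.float64(0.96), np.float64(0.5523)), (np.float64(-0.38), np.float64(-0.0783))]
slope img 0.10900452488687812 vertical 0.10702354429899405 cen@150 251.33733031674223 pred 251.86832753534455
shaft 288 [(np.float64(1.12), np.float64(0.5522)), (np.float64(-0.29), np.float64(-0.0783))]
slope img 0.11707692307692252 vertical 0.10702354429899405 cen@150 251.24794871794884 pred 251.86832753534455
t 21.1 tcp [ 0.5544 -0.0815  0.2966] yaw 80.99 zaxis [-0.  0. -1.] F [ 0.23  0.54 -0.99] w 0.184 gf 40.0
turn [ 0.    -0.    -0.002] shift now [ 0.043  0.008 -0.002] shift after turn [ 0.043  0.008 -0.002] mm [-1.7  0.6  0.1]
```

View pics/t7.png

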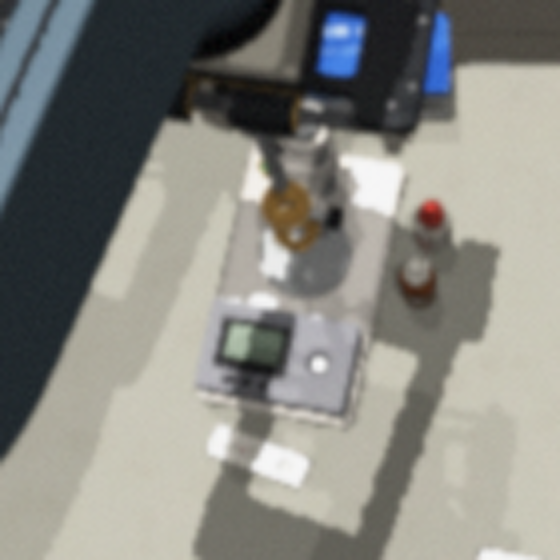

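Emit:
{"api": "servo_tool", "payload": {
  "targets": "-1 0.02 0.005 0 0 -0.08 0; -1 0.02 0.005 0 0 -0.07 0; -1 0 0 0.1 0 0 0; -1 0 0 0.2 0 0 0; -1 0 0 0.2 0 0 0; -1 0 0 0.1 0 0 0; -1 0 0 0 0 0 0; -1 0 0 0 0 0 0; -1 0 0 0 0 0 0"
}}

```text
t: 21.85
tcp_pos: [0.5533, -0.0808, 0.2727]
tcp_rot: [0.245, 3.119, -0.002]
ft_force: [-0.6, 0.4, -1.8]
gripper_width: 0.187
grasp_force: 40.0
```

```bash
python3 -c "
from h import *
plan([.5527,-.0809,.193])
for i in range(2):
    p=imaging.camera('side'); C=cloud(p)
    q=C[(np.hypot(C[...,0]-.553,C[...,1]+.08)<.012)&(C[...,2]>.165)&(C[...,2]<.262)]
    out=[np.polyfit(q[:,2],q[:,k],1) for k in (0,1)]
    print('shaft',len(q),[ (np.round(np.degrees(a[0]),2),np.round(np.polyval(a,.2),4)) for a in out])
    k=C[(np.hypot(C[...,0]-.6037,C[...,1]+.0908)<.012)&(C[...,2]>.03)&(C[...,2]<.145)]
    print(len(k),[np.degrees(np.polyfit(k[:,2],k[:,j],1)[0]).round(2) for j in (0,1)] if len(k)>20 else '')
"
```

```text
t 21.85 tcp [ 0.5533 -0.0808  0.2727] yaw 81.0 zaxis [ 0.013  -0.0021 -0.9999] F [-0.61  0.42 -1.84] w 0.187 gf 40.0
turn [0. 0. 0.] shift now [ 0.04  -0.004  2.462] shift after turn [ 0.04  -0.004  2.462] mm [ -0.3  -0.1 -98.5]
shaft 267 [(np.float64(0.17), np.float64(0.5526)), (np.float64(-0.13), np.float64(-0.0778))]
254 [np.float64(-0.27), np.float64(-0.95)]
shaft 267 [(np.float64(0.16), np.float64(0.5528)), (np.float64(-0.32), np.float64(-0.0779))]
254 [np.float64(-0.82), np.float64(-0.92)]
```

Emit:
{"api": "servo_tool", "payload": {
  "targets": "-1 0 0 0.08 0 0 0; -1 0 0 0.08 0 0 0; -1 0.005 0 0.08 0 0 0; -1 0 0 0.08 0 0 0; -1 0 0 0.08 0 0 0; -1 0 0 0.06 0 0 0; -1 0 0 0 0 0 0; -1 0 0 0 0 0 0"
}}

```text
t: 22.62
tcp_pos: [0.5531, -0.0807, 0.254]
tcp_rot: [0.245, 3.119, -0.001]
ft_force: [0.4, 0.2, -1.2]
gripper_width: 0.189
grasp_force: 40.0
```

Emit:
{"api": "servo_tool", "payload": {
  "targets": "-1 0 0 0 0 0 0; -1 0 0 0 0 0 0"
}}

```text
t: 22.78
tcp_pos: [0.5534, -0.0808, 0.2545]
tcp_rot: [0.245, 3.118, -0.002]
ft_force: [0.3, 0.3, -1.2]
gripper_width: 0.182
grasp_force: 40.0
```

Emit:
{"api": "servo_tool", "payload": {
  "targets": "-1 0.005 0 0.06 0 0 0; -1 0 0 0.06 0 0 0; -1 0 0 0.06 0 0 0; -1 0 0 0.06 0 0 0; -1 0 0 0.06 0 0 0; -1 0.005 0 0.06 0 0 0; -1 0 0 0.04 0 0 0; -1 0 0 0 0 0 0; -1 0 0 0 0 0 0"
}}

```text
t: 23.53
tcp_pos: [0.553, -0.0807, 0.2381]
tcp_rot: [0.245, 3.119, -0.002]
ft_force: [-0.2, 0.5, -1.2]
gripper_width: 0.184
grasp_force: 40.0
```

Emit:
{"api": "servo_tool", "payload": {
  "targets": "-1 0 0 0.08 0 0 0; -1 0 0 0.1 0 0 0; -1 0.005 0 0.1 0 0 0; -1 0 0 0.1 0 0 0; -1 0 0 0.1 0 0 0; -1 0.005 0 0.1 0 0 0; -1 0 0 0.1 0 0 0; -1 0 0 0.08 0 0 0; -1 0 0 0 0 0 0; -1 0 0 0 0 0 0; -1 0 0 0 0 0 0"
}}

```text
t: 24.45
tcp_pos: [0.5531, -0.0808, 0.208]
tcp_rot: [0.245, 3.119, -0.002]
ft_force: [0.6, 0.7, -1.4]
gripper_width: 0.183
grasp_force: 40.0
```

Emit:
{"api": "servo_tool", "payload": {
  "targets": "-1 0 0 0.06 0 0 0; -1 0.005 0 0.08 0 0 0; -1 0 0 0.08 0 0 0; -1 0 0 0.08 0 0 0; -1 0 0 0.08 0 0 0; -1 0 0 0.06 0 0 0; -1 0 0 0 0 0 0; -1 0 0 0 0 0 0; -1 0 0 0 0 0 0"
}}

```text
t: 25.2
tcp_pos: [0.5531, -0.0808, 0.1903]
tcp_rot: [0.245, 3.119, -0.002]
ft_force: [0.6, -0.0, -1.8]
gripper_width: 0.189
grasp_force: 40.0
```

Nose is through the lower bore (tip ≈ 63 mm) with no side force; go on to ≈ 45 mm.

Emit:
{"api": "servo_tool", "payload": {
  "targets": "-1 0.005 0 0.06 0 0 0; -1 0 0 0.08 0 0 0; -1 0 0 0.08 0 0 0; -1 0 0 0.08 0 0 0; -1 0 0 0.08 0 0 0; -1 0 0 0.06 0 0 0; -1 0 0 0.02 0 0 0; -1 0 0 0 0 0 0; -1 0 0 0 0 0 0; -1 0 0 0 0 0 0"
}}

```text
t: 26.03
tcp_pos: [0.5531, -0.0807, 0.1719]
tcp_rot: [0.245, 3.119, -0.001]
ft_force: [-0.4, 0.7, -0.9]
gripper_width: 0.185
grasp_force: 40.0
```

```bash
python3 -c "
from h import *
plan([.5527,-.0809,.193])
p=imaging.camera('side'); save(p,'s8.png',(90,290,180,440),3); C=cloud(p)
for z in (.066,.045,.022): print(z,(proj(p,[.5527,-.0809,z])-[180,90])*3)
for k in ('stylus','short_plunger'):
    for o in outline_of(p,k)[:2]: print(k,o['conf'],o['point'],np.median(C[o['mask']],0).round(3))
"
```

```text
t 26.03 tcp [ 0.5531 -0.0807  0.1719] yaw 81.0 zaxis [ 0.0129 -0.002  -0.9999] F [-0.4   0.71 -0.85] w 0.185 gf 40.0
turn [0. 0. 0.] shift now [ 0.001 -0.007 -0.057] shift after turn [ 0.001 -0.007 -0.057] mm [-0.1 -0.2  2.3]
0.066 [243.03862758 424.46136936]
0.045 [245.74608705 449.91062203]
0.022 [248.63322423 477.04878761]
stylus 0.64 [174.7, 342.6] [ 0.518 -0.342  0.097]
stylus 0.5 [252.1, 263.2] [ 0.54 -0.07  0.04]
short_plunger 0.58 [172.7, 341.0] [ 0.518 -0.342  0.098]
```

View pics/s8.png

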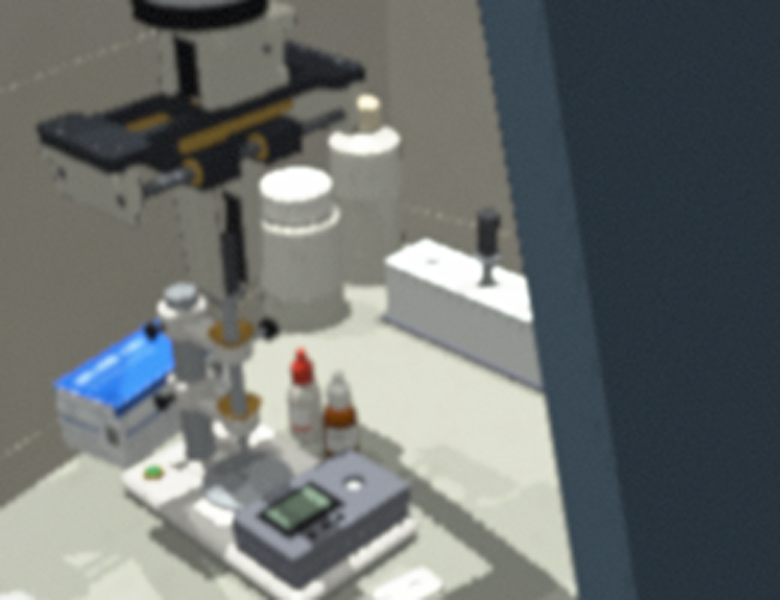

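```bash
python3 -c "
from h import *
p=imaging.camera('top'); C=cloud(p)
for o in outline_of(p,'stylus')[:2]: print(o['conf'],o['point'],np.median(C[o['mask']],0).round(3))
q=C[(np.hypot(C[...,0]-.462,C[...,1]+.34)<.03)&(C[...,2]>.065)]; print(len(q),q[:,2].max() if len(q) else '',np.median(q[q[:,2]>.12],0) if len(q) else '')
save(p,'t8.png',(110,290,200,440),3)
"
```

```text
0.63 [211.7, 374.1] [ 0.458 -0.338  0.121]
50 0.13147181878968925 [ 0.46105442 -0.34030197  0.1270914 ]
```

View pics/t8.png

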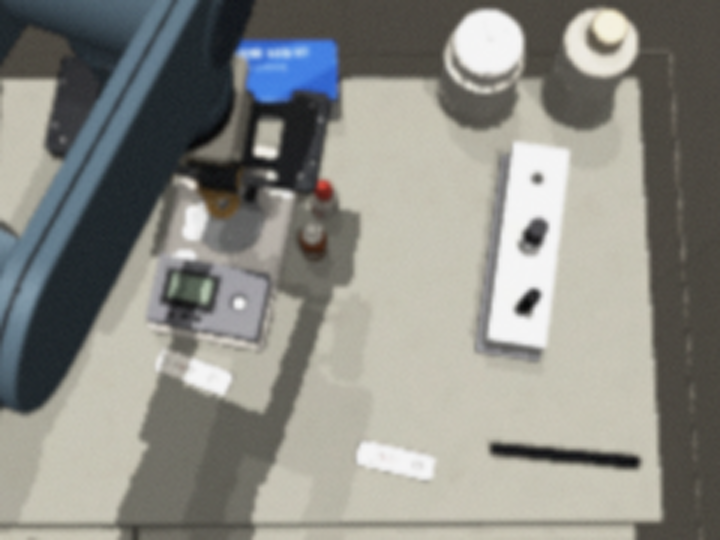

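The top view shows the stylus upright in its hole at crop (528,300), the short plunger untouched at (533,233), the long plunger's hole empty at (537,177), and the bystanders where they were.

```bash
python3 -c "
from h import *
print(job.job_done())"
```

```text
the job is handed in; nothing more can be done
None
```

The job is handed in at about 26 s: I pressed the reset button fully down (11.5 N, so on its stop) and put the stylus back upright in its hole, and the gripper is holding the long plunger through both guides, its tip about 21 mm below the lower one and 23 mm above the sample plate.

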